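# Hold a torsion spring at test load on a floating-beam spring tester

## Robot

A 6-joint arm with a two-finger parallel gripper is mounted at the origin on the work surface. World frame = base frame: x ahead of the robot, y to its left, z up, the work surface at z = 0. Lengths are in mm, angles in rad, forces in N, time in s.
With the tool pointing down it reaches from about 350 to 975 mm from the base axis. Payload 7.1 kg.
Tool frame: the origin (TCP) lies midway between the tips of the shut fingers; the grasp point (between the pads) lies 19 mm behind it; z points along the fingers, y is the line along which they close (so a half turn about z gives the same grasp; the last joint's range is limited). The gripper opens to 88 mm and grips with 3 to 60 N. Pads are 20 mm wide; open, the fingers measure 115 mm over their backs; the gripper's body (75 mm by 178 mm) begins 61 mm behind the grasp point.
Start: joints at [-1.179, 0.423, 1.63, -0, 1.089, -0.019], TCP at [249.605, -572.977, 222.675] pointing down, gripper open.
Joint ranges: [-3, 3], [-0.9, 2.11], [0.09, 2.58], [-1.31, 4.45], [0.11, 2.69], [-2.54, 2.54]. Speed limits (rad/s): [2.39, 2.39, 3.01, 3.14, 3.14, 3.14].

## Interface

Orientations are given as a rotation vector (axis times angle).
In Python, from workcell import ctrl gives the robot as it stands.
- The arm moves only by the shell command python3 -m pendant 'ROWS'. ROWS is a JSON object of lists of equal length, an entry for each row: "grip": the opening, from -1 (shut) to 1 (fully open); "linear": the shift along the tool's x, y, z in mm, a list of three; "angular": the turn, a rotation vector about the tool's x, y, z in rad, a list of three. In form: {"grip": [grip, ...], "linear": [[tx, ty, tz], ...], "angular": [[ax, ay, az], ...]}. A call has 1 to 12 rows; each row shifts and turns the commanded pose from where the row before left it, along the tool's axes as they then stand; what a row does not reach is not made up. A row lasts 1/12 s, in which the tool goes at most 41.7 mm and 7.16 degrees, less where a joint would pass 70% of its speed; a pose out of reach is approached as far as the arm can. A call with a gripper value outside its range is refused whole. The fingers move at their own pace and stop on an object; the grip force is fixed at half the most. Time passes only in rows, so rows that do not move let the fingers close. It gives the time, the measured TCP pose, the force, the opening and the grip force at its end, in the units of the state.
- ctrl.get_obs(): the state, without advancing time (a new reading comes with each control period).
- ctrl.get_image(name): name is "side" or "top" or "wrist"; returns the picture (480x640x3 uint8, red, green, blue); there is no depth.
- ctrl.camera_params(name): a dict with "vfov" (degrees; the focal length in pixels is half the picture's height over the tangent of half this angle, whatever the lens; pixels are square), "cx", "cy" (the principal point, pixels), "R" (3x3) and "t" (3): a world point X has camera coordinates R X + t; the wrist camera has in their place "T_tool_cam" (4x4, takes a point from camera to tool coordinates, whose origin is the TCP and whose axes are the flange's). Camera axes: x right, y down, z forward; pixel columns grow to the right and rows downward; lengths in mm; the calibration is good to about 2 mm. The wrist camera is an equidistant fisheye: a pixel r from the principal point sees the ray r / f radians off the axis. A picture is of the moment at which its call begins: read the wrist's pose just before it. camera_params takes no time and is no camera call.
- ctrl.close_job(): hands the job in; it is judged then, once.
The state is a dict: "t": time; "qpos": joint angles; "qvel": joint speeds; "joint_torque": joint torques, N m; "ee_pos": TCP position; "orientation": TCP orientation; "ft_force": force on the tool from outside, world axes, zero at the start; "moment": the same for the moment, N m; "width": finger opening in mm; "grasp_force": force on a finger pad.
Only numpy, scipy, OpenCV 4.12 (cv2) and the standard library are available. Lean on these libraries where they do the work, as an engineer would, in place of code of your own. Each camera call takes 0.05 s, during which the arm holds its last target. There are 200 camera calls.

## Task

Load-test the torsion spring mounted in the bench spring tester: working only the hand lever, lift the weighted beam off its lower stop and keep its pointer floating between the two outer lines of the white window plate for six seconds without a break. Then let the beam down gently onto its lower stop, bring the lever back to its home stop and let go. Do not touch the beam or its weights, never let the beam slam over, and leave the other things on the bench where they are.

Things in the scene. Friction and masses are not known exactly. Their poses are not given: they have to be found in the camera images.
- tester: Grey bench tester for torsion springs, bolted down, base 200 x 440 mm, 30 mm high. Origin on the table straight below the middle of its level shaft, which is 170 mm up. x: along the shaft, away from the robot; y: left; z: up. On the robot side a white dial (176 mm) and the hand lever; on the far side spring, balance beam and, at the beam's left end, a white window plate with two stop pins
- lever (a joint): Hand lever's angle about the shaft, rad: 0 at its home stop, leaning 0.75 to the left (+y) of upright; grows as the handle goes over the top to the right (-y), up to 1.5. Friction of about 0.5 N m (4 N at the handle) keeps it where it is left. Turning it up winds the spring, which lifts the beam's pointer end
- handle (a point): Centre of the lever's black grip: a freely turning sleeve parallel to the shaft, 26 mm diameter, 64 mm long, 120 mm from the shaft axis. In the tester's frame at lever angle q: x = -100, y = 120 sin(0.75 - q), z = 170 + 120 cos(0.75 - q) mm. The lever's bar is 45 mm farther out in +x; free on both sides for fingers from above
- spring (a point): The spring under test, a 44 mm coil of steel wire round the arbor, on the shaft axis 53 mm beyond (+x) the tester's origin. It joins lever and beam: moment on the beam = K (lever angle - beam angle), K = 0.27 N m/rad nominal, none when the two angles are equal
- beam: Aluminium balance beam, 410 mm long, turning on the shaft almost without friction or damping (0.012 N m s/rad). Origin on the shaft axis, 85 mm beyond the tester's; x along the shaft, y along the beam to the pointer end: its tilt about x is the beam angle, 0 level, + pointer end up. Stops at -0.20 and +0.20 rad; it starts on the lower one. Inertia with all it carries 0.047 kg m2 nominal
- weights: Four brass disc weights standing on the beam, 50 mm diameter, 52 mm high together, 0.8 kg nominal, centre 170 mm out on the pointer arm and 43 mm above the shaft. Origin under the stack. They press the pointer end down and make the beam top-heavy: tipping moment 0.34 N m/rad (0.32 to 0.37), more than the spring's K, so with a still lever it runs away from balance, time constant 0.7 to 0.95 s
- counterweight: Steel drum on the beam's other arm, 58 mm diameter, 50 mm long, 0.8 kg, centre (its origin) 160 mm from the shaft. Weights and counterweight together need a spring moment of 0.19 N m (0.12 to 0.28) when level: lever near 0.7 rad (0.45 to 1.05). To start from the lower stop takes about 0.06 rad of lever more than that; then bring it back
- pointer (a point): Tip of the dark pointer at the beam's left end, on the beam's middle line, 250 mm from the shaft axis: the reading. At the start (on the lower stop) it is 50 mm below the mark
- mark (a point): Middle line of the white window plate, in the beam's plane, fixed to the tester at x = 85, y = 250, z = 170 mm of its frame; axes as the tester's. The plate's two longer outer lines lie 15 mm above and 15 mm below it
- bracket0: machined aluminium hexagon bracket with two ears, 76 x 52 x 12 mm, loose, lying on the bench to the left
- bracket1: the same hexagon bracket, loose, lying on the bench to the right
- bracket2: the same hexagon bracket, loose, lying on the tester's base plate
- spare_weight: loose brass disc weight, 50 mm diameter, 13 mm thick, lying on the tester's base plate
- driver: cordless screwdriver lying on its side, about 200 x 170 mm, 48 mm high, on the bench to the left
- tape: roll of paper tape lying flat, 90 mm diameter, 25 mm high, on the bench to the left
- sprayer: standing spray bottle, 84 mm diameter, 200 mm high, on the bench far right
- spring_tray: open tray of spare springs, 120 x 160 x 35 mm, on the bench to the right

How it is judged (in metres and radians):
On the way, in this order (a step that is already met when the one before it is completed fails the run):
1. the pointer floats between the two outer lines of the window for six seconds without a break (z of pointer in the frame of mark between -0.015 and 0.015 m), for 6 s.
2. the beam is let down onto its lower stop (z of pointer in the frame of mark below -0.042 m), for 0.3 s.
At the end, for the whole second after the job is handed in: After the six seconds of floating (pointer within 15 mm of the middle line), the beam rests on its lower stop (pointer more than 42 mm below the middle line, turning slower than 0.05 rad/s) and the lever is back within 0.1 rad of its home stop (z of pointer in the frame of mark below -0.042 m and value of joint lever below 0.1 rad and angular speed of beam below 0.05 rad/s); the robot touches nothing.
It fails at once if the beam slams over (turns faster than 0.8 rad/s) (angular speed of beam above 0.8 rad/s).
It fails at once if the robot touches the beam or its weights (contact force between the arm and beam above 0.3 N).
It fails at once if the fingers touch the beam or its weights (contact force between the fingers and beam above 0.3 N).
It fails at once if something else on the bench is moved by more than 25 mm (distance of any of bracket0, bracket1, bracket2, spare_weight, driver, tape, sprayer, spring_tray from where it was at the start of the episode above 0.025 m).
It also fails if it takes over 70 s, if anything falls off the work surface, if the arm or the gripper's body presses on something with over 40 N, if the wrist force passes 120 N, or if a joint passes its speed limit or range.

## Working session

There is one attempt and no reset: what is moved stays moved. The work goes in short steps, Python scripts to look and compute and a shell command to move; the robot and the scene stay as the last step left them, time stands still between calls to the robot, and variables do not carry over. Pictures are saved under pics/ and viewed, at most 10 in all, crops included, and the job is handed in when it is done.

```bash
mkdir -p pics; ls; python3 - <<'E'
from workcell import ctrl
import cv2,json
for n in("side","top"):
    im=ctrl.get_image(n); cv2.imwrite(f"pics/{n}0.png",im[:,:,::-1])
    p=ctrl.camera_params(n); print(n,{k:(v.round(4).tolist() if hasattr(v,'round') and hasattr(v,'tolist') else v) for k,v in p.items()})
print(ctrl.get_obs())
E
```

```text
pics
side {'vfov': 50.03002167709878, 'cx': 329.2671622606969, 'cy': 233.12256563004914, 'R': [[-0.9792, -0.2026, 0.0091], [-0.1146, 0.5158, -0.849], [0.1673, -0.8324, -0.5283]], 't': [582.3157, 214.4255, 1438.662]}
top {'vfov': 53.63417552393169, 'cx': 319.1529225438173, 'cy': 239.4765820805864, 'R': [[-0.0045, -0.9999, -0.0162], [-0.9978, 0.0056, -0.0661], [0.0662, 0.0158, -0.9977]], 't': [62.0572, 567.9497, 1698.3005]}
{'t': 0.1, 'qpos': array([-1.17901540e+00,  4.23777584e-01,  1.63058789e+00,  2.86978856e-05,
        1.08863408e+00, -1.89888437e-02]), 'qvel': array([-0.00016615, -0.00334845, -0.00128916, -0.00099233,  0.00030474,
       -0.00159421]), 'joint_torque': array([ 2.29426332e-04, -5.45615852e+01, -2.74324161e+01,  6.44971593e-02,
        1.87750423e-02, -8.35650354e-06]), 'ee_pos': array([ 249.4172211 , -572.52772689,  221.98131908]), 'orientation': array([-3.07421059e+00, -6.40405484e-01,  3.70147161e-04]), 'ft_force': array([-0.49213168, -0.23843471, -0.04652663]), 'moment': array([ 0.01256445, -0.04238249, -0.03526253]), 'grasp_force': 0.0, 'width': 87.92905078590692}
```

View pics/side0.png

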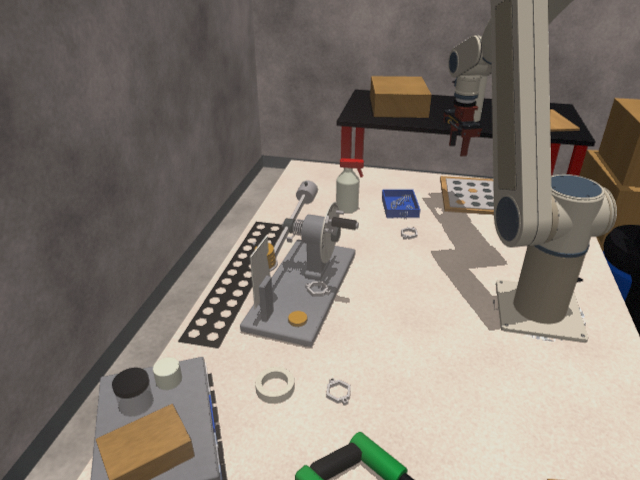

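View pics/top0.png

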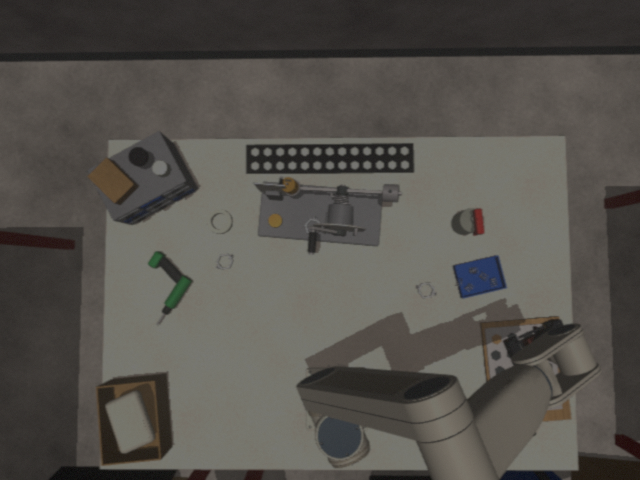

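The side view shows the tester with its black handle at about (345,224), the drum at (307,190) and the window plate at (262,275). In the top view the handle is at (313,240) and the base corners at about (258,236) and (381,245). I'll enlarge both.

```bash
cat > h.py <<'E'
import numpy as np,cv2
from workcell import ctrl
def ray(n,uv):
    p=ctrl.camera_params(n);R=np.array(p["R"]);t=np.array(p["t"]);f=240/np.tan(np.radians(p["vfov"])/2)
    d=R.T@np.array([(uv[0]-p["cx"])/f,(uv[1]-p["cy"])/f,1]);return -R.T@t,d/np.linalg.norm(d)
def plane(n,uv,z):
    o,d=ray(n,uv);return o+d*(z-o[2])/d[2]
def tri(r1,r2):
    (a,u),(b,v)=r1,r2
    s=np.linalg.lstsq(np.c_[u,-v],b-a,rcond=None)[0];P,Q=a+u*s[0],b+v*s[1];return (P+Q)/2,np.linalg.norm(P-Q)
def proj(n,X):
    p=ctrl.camera_params(n);f=240/np.tan(np.radians(p["vfov"])/2)
    c=np.array(p["R"])@X+p["t"];return f*c[0]/c[2]+p["cx"],f*c[1]/c[2]+p["cy"]
E
python3 - <<'E'
from h import *
s=cv2.imread("pics/side0.png");t=cv2.imread("pics/top0.png")
a=cv2.resize(s[170:350,230:370],None,fx=3.3,fy=3.3,interpolation=cv2.INTER_CUBIC)   # 462x594
b=cv2.resize(t[170:255,245:410],None,fx=2,fy=2,interpolation=cv2.INTER_CUBIC)
o=np.zeros((600,800,3),np.uint8);o[:a.shape[0],:a.shape[1]]=a;o[:170,465:795]=b[:,:330]
cv2.imwrite("pics/crop1.png",o)
for n,uv,z in[("top",(313,240),258),("top",(258,236),30),("top",(381,245),30),("side",(345,224),258)]:print(n,uv,plane(n,uv,z).round(0))
print(tri(ray("top",(313,240)),ray("side",(345,224))))
p=ctrl.camera_params("wrist");print(p)
E
```

```text
top (313, 240) [551.  75. 258.]
top (258, 236) [581. 279.  30.]
top (381, 245) [ 546. -163.   30.]
side (345, 224) [539.  83. 258.]
(array([545.68446293,  74.02493894, 252.47865206]), np.float64(11.1864526883266))
{'vfov': 65.70646984690485, 'cx': 319.1928966191873, 'cy': 240.58355155757238, 'T_tool_cam': array([[-3.48963553e-04, -9.70724291e-01, -2.40196230e-01,
         6.53987983e+01],
       [ 9.99998698e-01,  3.97394548e-05, -1.61342729e-03,
        -1.53987090e+00],
       [ 1.57573833e-03, -2.40196480e-01,  9.70723013e-01,
        -1.63018000e+02],
       [ 0.00000000e+00,  0.00000000e+00,  0.00000000e+00,
         1.00000000e+00]])}
```

View pics/crop1.png

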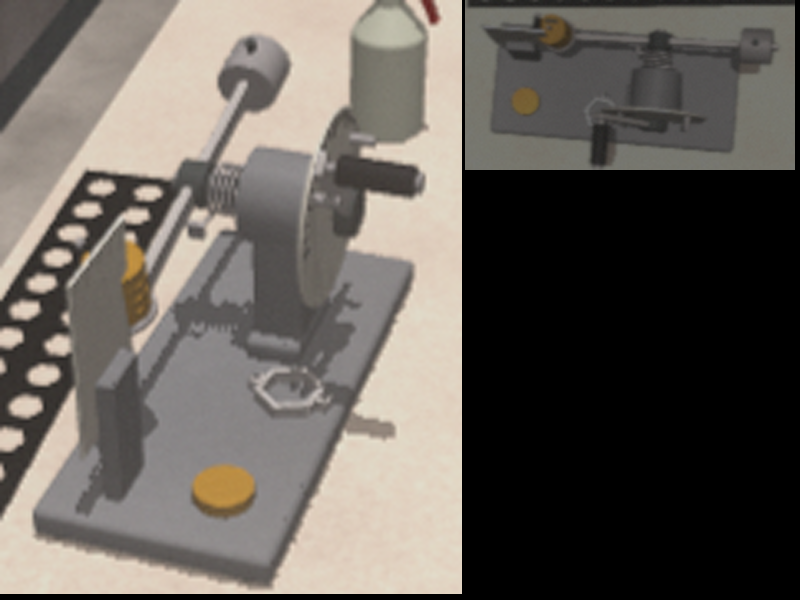

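The crop shows the shaft housing right of the base's middle. The handle runs from (340,170) to (420,180) in the crop, and the pointer side is partly hidden by the plate. I'll bring the wrist camera over, with the camera on the robot's side.

```bash

python3 -m pendant '{"grip":[1,1,1,1,1,1,1,1,1,1,1,1],"linear":[[26,-28,-9],[26,-28,-9],[26,-28,-9],[26,-28,-9],[26,-28,-9],[26,-28,-9],[26,-28,-9],[26,-28,-9],[26,-28,-9],[26,-28,-9],[26,-28,-9],[26,-28,-9]],"angular":[[0,0,0],[0,0,0],[0,0,0],[0,0,0],[0,0,0],[0,0,0],[0,0,0],[0,0,0],[0,0,0],[0,0,0],[0,0,0],[0,0,0]]}'
python3 -m pendant '{"grip":[1,1,1,1,1,1,1,1,1,1,1,1],"linear":[[26,-28,-9],[26,-28,-9],[26,-28,-9],[26,-28,-9],[26,-28,-9],[26,-28,-9],[0,0,0],[0,0,0],[0,0,0],[0,0,0],[0,0,0],[0,0,0]],"angular":[[0,0,0],[0,0,0],[0,0,0],[0,0,0],[0,0,0],[0,0,0],[0,0,-0.12],[0,0,-0.12],[0,0,-0.12],[0,0,-0.12],[0,0,-0.12],[0,0,-0.12]]}'
python3 -m pendant '{"grip":[1,1,1,1,1,1,1,1,1,1,1,1],"linear":[[0,0,0],[0,0,0],[0,0,0],[0,0,0],[0,0,0],[0,0,0],[0,0,0],[0,0,0],[0,0,0],[0,0,0],[0,0,0],[0,0,0]],"angular":[[0,0,-0.12],[0,0,-0.12],[0,0,-0.12],[0,0,-0.12],[0,0,-0.12],[0,0,-0.12],[0,0,-0.12],[0,0,-0.12],[0,0,-0.12],[0,0,-0.12],[0,0,-0.12],[0,0,-0.12]]}'
python3 -m pendant '{"grip":[1,1,1,1,1,1],"linear":[[0,0,0],[0,0,0],[0,0,0],[0,0,0],[0,0,0],[0,0,0]],"angular":[[0,0,-0.12],[0,0,-0.12],[0,0,-0.12],[0,0,-0.12],[0,0,0],[0,0,0]]}'
cat >> h.py <<'E'
from scipy.spatial.transform import Rotation as Rot
def wpose(o):
    T=np.array(ctrl.camera_params("wrist")["T_tool_cam"]);Rt=Rot.from_rotvec(o["orientation"]).as_matrix()
    return Rt@T[:3,:3],Rt@T[:3,3]+o["ee_pos"]
WP=None
def wray(pose,uv):
    p=ctrl.camera_params("wrist");f=240/np.tan(np.radians(p["vfov"])/2)
    a=np.array([uv[0]-p["cx"],uv[1]-p["cy"]]);r=np.hypot(*a);th=r/f
    d=np.r_[a/max(r,1e-9)*np.sin(th),np.cos(th)];return pose[1],pose[0]@d
def wproj(pose,X):
    p=ctrl.camera_params("wrist");f=240/np.tan(np.radians(p["vfov"])/2)
    c=pose[0].T@(np.asarray(X)-pose[1]);h=np.hypot(c[0],c[1]);r=f*np.arctan2(h,c[2]);return r*c[0]/h+p["cx"],r*c[1]/h+p["cy"]
def wsnap(name):
    o=ctrl.get_obs();im=ctrl.get_image("wrist");cv2.imwrite(f"pics/{name}.png",im[:,:,::-1]);np.savez(f"pics/{name}.npz",ee_pos=o["ee_pos"],orientation=o["orientation"]);return o,im
E
python3 - <<'E'
from h import *
o,im=wsnap("w1");print(o["ee_pos"],Rot.from_rotvec(o["orientation"]).as_matrix().round(3),o["t"],o["ft_force"])
E
```

```text
t: 1.1
ee_pos: [401.4, -138.5, 331.1]
orientation: [-3.076, -0.64, 0.0]
ft_force: [0.3, -0.6, -0.5]
width: 87.5
grasp_force: 0.0
t: 2.1
ee_pos: [477.1, 76.1, 384.3]
orientation: [-2.647, -1.691, 0.001]
ft_force: [-0.6, 0.9, 0.7]
width: 87.9
grasp_force: 0.0
t: 3.1
ee_pos: [477.1, 76.0, 384.3]
orientation: [-0.875, -3.016, 0.0]
ft_force: [1.1, -0.3, -0.9]
width: 87.9
grasp_force: 0.0
t: 3.6
ee_pos: [477.2, 76.0, 384.4]
orientation: [-0.148, -3.138, 0.0]
ft_force: [-0.3, -0.6, -0.9]
width: 87.8
grasp_force: 0.0
[477.21462496  75.9509248  384.43977888] [[-0.996  0.094 -0.001]
 [ 0.094  0.996 -0.   ]
 [ 0.001 -0.    -1.   ]] 3.6 [-0.34865242 -0.63884344 -0.87236377]
```

View pics/w1.png

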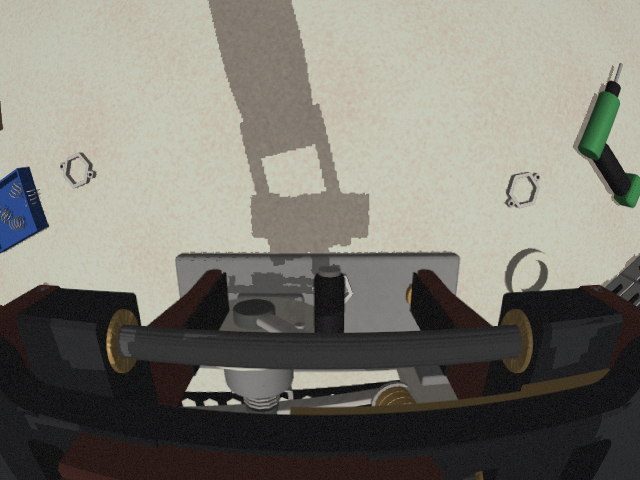

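The wrist view shows the handle at about columns 316–344, rows 268–333. The base's robot-side edge runs from (178,254) to (459,254), and the gripper hides the beam. I'll measure here, then turn the tool half round so the camera looks at the beam.

```bash
python3 - <<'E'
from h import *
o=np.load("pics/w1.npz");P=wpose(o)
def pl(uv,z):
    a,d=wray(P,uv);return (a+d*(z-a[2])/d[2]).round(1)
a,b=pl((177,254),30),pl((460,254),30);print("edge",a,b,np.linalg.norm(a-b),np.arctan2(*(b-a)[:2]))
s=cv2.imread("pics/side0.png");t=cv2.imread("pics/top0.png");w=cv2.imread("pics/w1.png")
def dark(im,x0,x1,y0,y1,th):
    m=np.zeros(im.shape[:2],np.uint8);m[y0:y1,x0:x1]=(im[y0:y1,x0:x1].max(2)<th)*255
    n,l,st,c=cv2.connectedComponentsWithStats(m);i=1+np.argmax(st[1:,4]);return st[i],c[i]
for im,n,bx in((s,"side",(325,365,205,240)),(t,"top",(300,325,225,258)),(w,"w",(305,355,262,331))):
    for th in(35,50,60): print(n,th,*dark(im,*bx,th))
E
```

```text
edge [ 539.4 -145.3   30. ] [580.3 283.7  30. ] 430.94525174318835 0.09505070753044707Traceback (most recent call last):
  File "<stdin>", line 11, in <module>
  File "<stdin>", line 9, in dark
    return _wrapfunc(a, 'argmax', axis=axis, out=out, **kwds)
    return bound(*args, **kwds)
ValueError: attempt to get argmax of an empty sequence
```

```bash
R='"grip":[1,1,1,1,1,1,1,1,1,1,1,1],"linear":[[0,0,0],[0,0,0],[0,0,0],[0,0,0],[0,0,0],[0,0,0],[0,0,0],[0,0,0],[0,0,0],[0,0,0],[0,0,0],[0,0,0]]' ; unset R
python3 -m pendant '{"grip":[1,1,1,1,1,1,1,1,1,1,1,1],"linear":[[0,0,0],[0,0,0],[0,0,0],[0,0,0],[0,0,0],[0,0,0],[0,0,0],[0,0,0],[0,0,0],[0,0,0],[0,0,0],[0,0,0]],"angular":[[0,0,0.121],[0,0,0.121],[0,0,0.121],[0,0,0.121],[0,0,0.121],[0,0,0.121],[0,0,0.121],[0,0,0.121],[0,0,0.121],[0,0,0.121],[0,0,0.121],[0,0,0.121]]}'
python3 -m pendant '{"grip":[1,1,1,1,1,1,1,1,1,1,1,1],"linear":[[0,0,0],[0,0,0],[0,0,0],[0,0,0],[0,0,0],[0,0,0],[0,0,0],[0,0,0],[0,0,0],[0,0,0],[0,0,0],[0,0,0]],"angular":[[0,0,0.121],[0,0,0.121],[0,0,0.121],[0,0,0.121],[0,0,0.121],[0,0,0.121],[0,0,0.121],[0,0,0.121],[0,0,0.121],[0,0,0.121],[0,0,0.121],[0,0,0.121]]}'
python3 -m pendant '{"grip":[1,1,1],"linear":[[0,0,0],[0,0,0],[0,0,0]],"angular":[[0,0,0.121],[0,0,0.121],[0,0,0]]}'
python3 - <<'E'
from h import *
o,im=wsnap("w2");print(o["ee_pos"],Rot.from_rotvec(o["orientation"]).as_matrix().round(3),o["t"],o["qpos"].round(2))
E
```

```text
t: 4.65
ee_pos: [477.3, 76.0, 384.6]
orientation: [-2.2, -2.242, 0.0]
ft_force: [0.2, 0.5, 0.1]
width: 87.7
grasp_force: 0.0
t: 5.65
ee_pos: [477.3, 76.0, 384.6]
orientation: [-3.134, -0.216, 0.0]
ft_force: [-0.6, 0.5, 0.3]
width: 87.5
grasp_force: 0.0
t: 5.9
ee_pos: [477.3, 76.0, 384.6]
orientation: [3.137, -0.161, -0.0]
ft_force: [0.2, 0.1, -0.9]
width: 87.5
grasp_force: 0.0
[477.3294389   75.97351228 384.59863288] [[ 0.995 -0.102 -0.   ]
 [-0.102 -0.995 -0.   ]
 [-0.     0.    -1.   ]] 5.9 [0.13 0.05 1.74 0.   1.35 1.81]
```

View pics/w2.png

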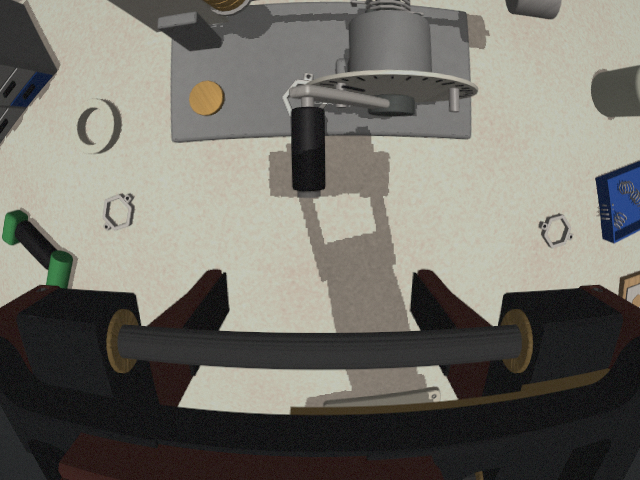

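Now the handle is in clear view at columns 292–326, rows 105–190. The base's front edge runs from (172,141) to (470,138), the shaft housing is at about column 390, and the weights and plate are at the top left.

```bash
python3 - <<'E'
from h import *
P1=wpose(np.load("pics/w1.npz"));P2=wpose(np.load("pics/w2.npz"))
def pl(P,uv,z):
    a,d=wray(P,uv);return (a+d*(z-a[2])/d[2]).round(1)
for P,uvs in((P1,((177,254),(460,254))),(P2,((470,138),(172,141)))):
    a,b=[pl(P,u,30) for u in uvs];print("edge",a,b,np.linalg.norm(a-b).round(1),"yaw",-np.arctan2(*(b-a)[:2]))
for u in((329,269),(329,274)):
  for v in((309,190),(309,186)): print("end tri",u,v,*tri(wray(P1,u),wray(P2,v)))
for z in(245,258,270): print(z,"end",pl(P2,(309,188),z),"bar end",pl(P2,(308,106),z),"mid",pl(P2,(309,148),z))
print("top/side mid",tri(ray("top",(313,241)),ray("side",(345,223))),"w2-top",tri(wray(P2,(309,148)),ray("top",(313,241))),"w2-side",tri(wray(P2,(309,148)),ray("side",(345,223))))
E
```

```text
edge [ 540.9 -150.2   30. ] [581.5 279.   30. ] 431.1 yaw -0.09431395132718058
edge [ 544.3 -149.    30. ] [583.9 282.   30. ] 432.8 yaw -0.09162210921897106
end tri (329, 269) (309, 190) [510.84661848  80.82275526 252.49349015] 3.487291696555569
end tri (329, 269) (309, 186) [513.3368849   80.77746881 244.9815922 ] 3.474782757590632
end tri (329, 274) (309, 190) [511.86845636  80.46789456 262.24933846] 3.4190156573589
end tri (329, 274) (309, 186) [514.29949573  80.41541365 255.23188346] 3.4052512707909375
245 end [511.9  82.7 245. ] bar end [578.7  76.5 245. ] mid [544.4  79.2 245. ]
258 end [513.2  82.2 258. ] bar end [577.1  76.2 258. ] mid [544.3  78.9 258. ]
270 end [514.3  81.7 270. ] bar end [575.6  76.  270. ] mid [544.2  78.5 270. ]
top/side mid (array([544.03719222,  74.15031392, 255.5608148 ]), np.float64(7.811574483394394)) w2-top (array([543.77560937,  74.94341627, 320.54649662]), np.float64(4.361790553932274)) w2-side (array([541.85413286,  78.4879196 , 258.00802566]), np.float64(4.888449869722318))
```

```bash
cat >> h.py <<'E'
YAW=-0.093;O=np.array([636.5,-11.3,0]);RT=Rot.from_euler("z",YAW).as_matrix()
def tw(p): return RT@np.asarray(p,float)+O
def wt(X): return RT.T@(np.asarray(X)-O)
def handle(q): return tw([-100,120*np.sin(.75-q),170+120*np.cos(.75-q)])
def ptr(th,r=250,h=0): return tw([85,r*np.cos(th)-h*np.sin(th),170+r*np.sin(th)+h*np.cos(th)])
E
python3 - <<'E'
from h import *
T=np.array(ctrl.camera_params("wrist")["T_tool_cam"])
R0=Rot.from_rotvec(ctrl.get_obs()["orientation"])
for tx,ty in((0,0),(.15,0),(-.15,0),(-.3,0),(-.3,.15),(-.3,-.15)):
    R=(R0*Rot.from_rotvec([tx,0,0])*Rot.from_rotvec([0,ty,0])).as_matrix()
    for q in(0,.7,1.0):
        tcp=handle(q)+R[:,2]*19;P=(R@T[:3,:3],R@T[:3,3]+tcp)
        print(tx,ty,q,[np.round(wproj(P,X)).astype(int).tolist() for X in(ptr(-.2),ptr(0),ptr(.06),ptr(0,170,69),ptr(0,-160))])
E
```

```text
0 0 0 [[126, 21], [90, 4], [80, -2], [148, -66], [619, 27]]
0 0 0.7 [[77, 45], [43, 36], [33, 32], [67, -13], [528, 15]]
0 0 1.0 [[49, 52], [14, 45], [4, 42], [25, 0], [491, 5]]
0.15 0 0 [[160, 24], [122, 10], [111, 4], [164, -56], [658, 21]]
0.15 0 0.7 [[117, 47], [82, 39], [71, 36], [96, -5], [561, 10]]
0.15 0 1.0 [[90, 54], [55, 47], [45, 45], [59, 7], [522, 1]]
-0.15 0 0 [[92, 17], [58, -2], [49, -10], [134, -77], [581, 31]]
-0.15 0 0.7 [[38, 43], [4, 32], [-6, 27], [37, -23], [495, 19]]
-0.15 0 1.0 [[8, 50], [-27, 41], [-38, 38], [-8, -9], [461, 9]]
-0.3 0 0 [[58, 11], [27, -11], [18, -20], [123, -90], [544, 34]]
-0.3 0 0.7 [[-3, 39], [-36, 26], [-46, 21], [9, -35], [462, 22]]
-0.3 0 1.0 [[-35, 47], [-70, 36], [-80, 32], [-42, -22], [431, 12]]
-0.3 0.15 0 [[75, 36], [49, 9], [43, -1], [146, -63], [532, 64]]
-0.3 0.15 0.7 [[15, 60], [-14, 41], [-22, 35], [36, -18], [453, 56]]
-0.3 0.15 1.0 [[-16, 65], [-47, 48], [-56, 41], [-12, -10], [424, 46]]
-0.3 -0.15 0 [[37, -11], [-1, -28], [-11, -34], [93, -115], [559, 5]]
-0.3 -0.15 0.7 [[-24, 21], [-61, 15], [-73, 12], [-25, -47], [473, -13]]
-0.3 -0.15 1.0 [[-56, 32], [-95, 29], [-107, 28], [-77, -26], [440, -23]]
```

```bash

python3 -m pendant '{"grip":[1,1,1],"linear":[[0,0,0],[0,0,0],[0,0,0]],"angular":[[0.1,0,0],[0.1,0,0],[0,0,0]]}'
cat >> h.py <<'E'
def goto(q,back=0):
    "tool-axes shift from the measured pose to the grasp at lever angle q"
    o=ctrl.get_obs();R=Rot.from_rotvec(o["orientation"]).as_matrix()
    tcp=handle(q)+R[:,2]*(19-back);return (R.T@(tcp-o["ee_pos"])).round(1)
E
python3 - <<'E'
from h import *
print(goto(0,120),goto(0))
E
```

```text
t: 6.2
ee_pos: [477.1, 74.7, 384.3]
orientation: [-2.935, 0.14, -0.014]
ft_force: [0.7, -0.6, 0.1]
width: 88.1
grasp_force: 0.0
[66.7 14.7 25.2] [ 66.7  14.7 145.2]
```

```bash

python3 -m pendant '{"grip":[1,1,1,1,1,1,1,1,1],"linear":[[33,7,12],[33,7,13],[0,0,24],[0,0,24],[0,0,24],[0,0,24],[0,0,24],[0,0,0],[0,0,0]],"angular":[[0,0,0],[0,0,0],[0,0,0],[0,0,0],[0,0,0],[0,0,0],[0,0,0],[0,0,0],[0,0,0]]}'
python3 - <<'E'
from h import *
print(goto(0));o,im=wsnap("w3");print(o["ft_force"])
P=wpose(o)
for n,X in(("ptr",ptr(-.2)),("mark",tw([85,250,170])),("hi",tw([85,250,185])),("lo",tw([85,250,155])),("w",ptr(-.2,170,69)),("hand",handle(0))): print(n,np.round(wproj(P,X)))
c=cv2.resize(im[0:160,0:240],None,fx=3,fy=3,interpolation=cv2.INTER_CUBIC)
cv2.imwrite("pics/w3c.png",c[:,:,::-1])
E
```

```text
t: 6.95
ee_pos: [543.9, 85.1, 239.1]
orientation: [-2.94, 0.137, -0.01]
ft_force: [0.5, -0.4, -0.0]
width: 88.0
grasp_force: 0.0
[ 1.1  1.8 -0.5]
[ 0.45767806 -0.3988723  -0.01374594]
ptr [173.  22.]
mark [134.   8.]
hi [123.   3.]
lo [145.  13.]
w [188. -30.]
hand [328. 305.]
```

View pics/w3.png

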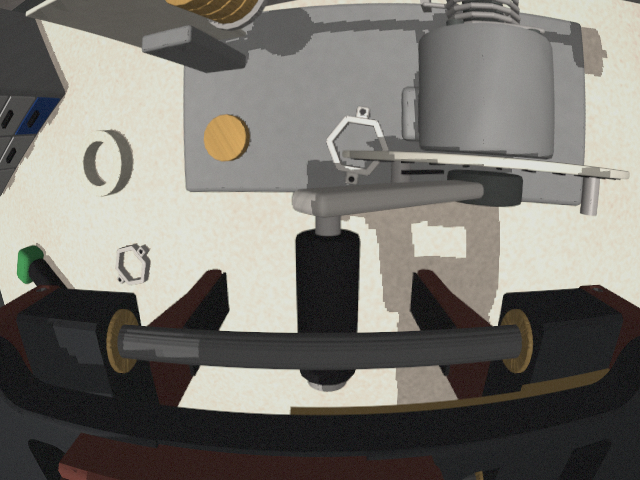

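View pics/w3c.png

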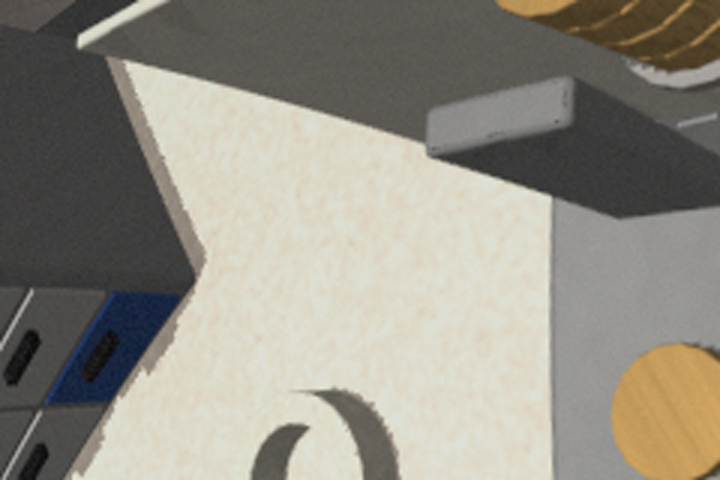

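The wrist view shows the handle between the open fingers. The plate hides the pointer, but the brass stack shows at the top, about (165–265, 0–28). I'll tilt the camera further up onto the beam and read the stack's right-hand edge.

```bash

python3 -m pendant '{"grip":[1,1,1],"linear":[[0,0,0],[0,0,0],[0,0,0]],"angular":[[0,0.12,0],[0,0.12,0],[0,0,0]]}'
python3 - <<'E'
from h import *
print(goto(0));o,im=wsnap("w4");print(o["ft_force"],o["width"])
P=wpose(o)
for n,X in(("ptr",ptr(-.2)),("mark",tw([85,250,170])),("wtop",ptr(-.2,170,69)),("wbot",ptr(-.2,170,17)),("drum",ptr(-.2,-160))): print(n,np.round(wproj(P,X)))
cv2.imwrite("pics/w4c.png",cv2.resize(im[0:240],None,fx=1.25,fy=1.25)[:,:,::-1])
hsv=cv2.cvtColor(im,cv2.COLOR_RGB2HSV);m=cv2.inRange(hsv,(12,90,50),(32,255,255));m[230:]=0
n,l,st,c=cv2.connectedComponentsWithStats(m);print(st[1:][st[1:,4]>100])
E
```

```text
t: 7.25
ee_pos: [541.5, 84.7, 240.1]
orientation: [-2.927, 0.174, -0.371]
ft_force: [-1.0, 0.3, -1.1]
width: 87.7
grasp_force: 0.0
[7.8 1.4 2.1]
[-1.00013857  0.27074501 -1.11603763] 87.73483206798066
ptr [187.  72.]
mark [154.  53.]
wtop [206.  15.]
wbot [244.  43.]
drum [650.  20.]
[[ 184    0   84   69 3984]
 [ 209  166   44   45 1536]]
```

View pics/w4c.png

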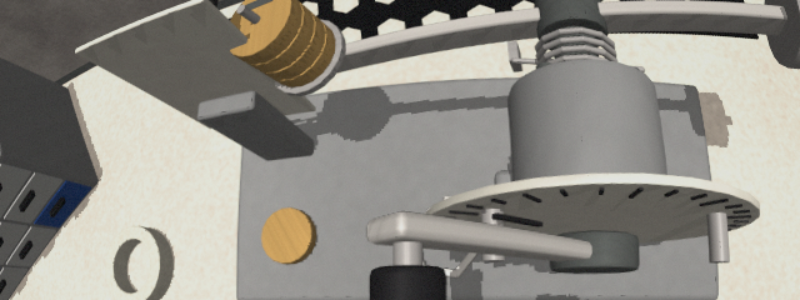

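The view shows the brass stack at crop (230–340, 0–95), its right edge at full-image column 267, and the beam's rod running to the drum. I'll grip the handle and write the reading function.

```bash

cat > rd.py <<'E'
from h import *
import os,json
FIT=lambda th:[ptr(th,170+25*np.cos(a),h)+RT@[25*np.sin(a),0,0] for a in np.linspace(0,6.28,90) for h in(17,69)]
def edge(im):
    hsv=cv2.cvtColor(im,cv2.COLOR_RGB2HSV);m=cv2.inRange(hsv,(12,90,50),(32,255,255));m[150:]=0
    n,l,st,c=cv2.connectedComponentsWithStats(m);i=1+np.argmax(st[1:,4]);b=(l==i)
    rows=np.where(b.any(1))[0];r=np.array([np.where(b[y])[0].max() for y in rows]);k=np.argmax(r);s=slice(max(0,k-9),k+10)
    if len(rows[s])<6:return r.max(),st[i]
    f=np.polyfit(rows[s],r[s],2);y=np.clip(-f[1]/2/f[0] if f[0]<0 else rows[k],rows[s][0],rows[s][-1]);return np.polyval(f,y),st[i]
def theta(o,im):
    P=wpose(o);u,st=edge(im);ths=np.linspace(-.26,.24,26)
    us=[max(wproj(P,X)[0] for X in FIT(t)) for t in ths]
    return np.interp(-u,-np.array(us),ths),u,st
def lev(o):
    R=Rot.from_rotvec(o["orientation"]).as_matrix();g=wt(o["ee_pos"]-19*R[:,2]);return .75-np.arctan2(g[1],g[2]-170),g
E
python3 -m pendant '{"grip":[1,1,1,1,1,1,-1,-1,-1,-1,-1,-1],"linear":[[3,0,1],[3,1,1],[1,0,0],[0,0,0],[0,0,0],[0,0,0],[0,0,0],[0,0,0],[0,0,0],[0,0,0],[0,0,0],[0,0,0]],"angular":[[0,0,0],[0,0,0],[0,0,0],[0,0,0],[0,0,0],[0,0,0],[0,0,0],[0,0,0],[0,0,0],[0,0,0],[0,0,0],[0,0,0]]}'
python3 - <<'E'
from rd import *
for i in range(3):
    o=ctrl.get_obs();im=ctrl.get_image("wrist");print(theta(o,im),lev(o),o["width"],o["ft_force"].round(1))
E
```

```text
t: 8.3
ee_pos: [551.6, 83.1, 239.4]
orientation: [-2.927, 0.175, -0.367]
ft_force: [-0.7, 1.0, 0.5]
width: 51.2
grasp_force: 0.0Traceback (most recent call last):
  File "<stdin>", line 3, in <module>
  File "rd.py", line 12, in theta
    us=[max(wproj(P,X)[0] for X in FIT(t)) for t in ths]
        ~~~^^^^^^^^^^^^^^^^^^^^^^^^^^^^^^^
  File "rd.py", line 12, in <genexpr>
    us=[max(wproj(P,X)[0] for X in FIT(t)) for t in ths]
            ~~~~~^^^^^
  File "h.py", line 24, in wproj
    p=ctrl.camera_params("wrist");f=240/np.tan(np.radians(p["vfov"])/2)
ValueError: time passes only in moves, steps and waits
```

```bash

python3 - <<'E'
s=open("h.py").read().replace('ctrl.camera_params(','cp(').replace("from workcell import ctrl\n","from workcell import ctrl\nfrom functools import lru_cache\ncp=lru_cache(ctrl.camera_params)\n")
open("h.py","w").write(s)
E
python3 -m pendant '{"grip":[-1,-1,-1,-1,-1,-1,-1,-1,-1,-1,-1,-1],"linear":[[0,0,0],[0,0,0],[0,0,0],[0,0,0],[0,0,0],[0,0,0],[0,0,0],[0,0,0],[0,0,0],[0,0,0],[0,0,0],[0,0,0]],"angular":[[0,0,0],[0,0,0],[0,0,0],[0,0,0],[0,0,0],[0,0,0],[0,0,0],[0,0,0],[0,0,0],[0,0,0],[0,0,0],[0,0,0]]}'
cat > m.py <<'E'
from rd import *
import sys
for i in range(int(sys.argv[1])):
    o=ctrl.get_obs();im=ctrl.get_image("wrist");a=theta(o,im);q=lev(o);print("t",o["t"],"th",a[0].round(4),"u",a[1].round(2),a[2],"q",q[0].round(4),"g",q[1].round(1),"w",o["width"].round(1),o["ft_force"].round(1))
E
python3 m.py 3
```

```text
t: 9.35
ee_pos: [551.5, 81.2, 238.8]
orientation: [-2.93, 0.174, -0.367]
ft_force: [0.1, -12.6, -1.0]
width: 24.9
grasp_force: 30.0Traceback (most recent call last):
  File "m.py", line 4, in <module>
    o=ctrl.get_obs();im=ctrl.get_image("wrist");a=theta(o,im);q=lev(o);print("t",o["t"],"th",a[0].round(4),"u",a[1].round(2),a[2],"q",q[0].round(4),"g",q[1].round(1),"w",o["width"].round(1),o["ft_force"].round(1))
                                                                                                                                                                          ^^^^^^^^^^^^^^^^
AttributeError: 'float' object has no attribute 'round'
```

```bash
sed -i 's/o\["width"\].round(1)/round(o["width"],1)/' m.py; python3 m.py 3
```

```text
t 9.4 th -0.1612 u 262.47 [ 177    0   87   79 4424] q 0.0022 g [-97.7  80.6 256.9] w 25.3 [ -0.9 -11.6  -1.1]
t 9.45 th -0.1598 u 262.41 [ 177    0   87   80 4421] q 0.002 g [-97.8  80.6 256.9] w 25.7 [ -0.7 -12.4  -0.8]
t 9.5 th -0.1602 u 262.47 [ 177    0   87   80 4427] q 0.002 g [-97.8  80.6 256.9] w 25.2 [ -0.4 -12.2  -1.8]
```

```bash
cat > arc.py <<'E'
from h import *
import sys
qs=[float(x) for x in sys.argv[1:]]
R=Rot.from_rotvec(ctrl.get_obs()["orientation"]).as_matrix()
for a,b in zip(qs,qs[1:]): print(a,b,(R.T@(handle(b)-handle(a))).round(2).tolist())
E
python3 arc.py 0 .1 .2 .3 .4 .5 .6 .7 .8 .9 1 
```

```text
0.0 0.1 [2.25, 7.49, -9.1]
0.1 0.2 [2.06, 8.39, -8.33]
0.2 0.3 [1.85, 9.2, -7.47]
0.3 0.4 [1.62, 9.92, -6.54]
0.4 0.5 [1.38, 10.55, -5.55]
0.5 0.6 [1.13, 11.06, -4.5]
0.6 0.7 [0.86, 11.47, -3.4]
0.7 0.8 [0.58, 11.76, -2.27]
0.8 0.9 [0.3, 11.94, -1.12]
0.9 1.0 [0.01, 11.99, 0.04]
```

```bash

python3 -m pendant '{"grip":[-1,-1,-1,-1],"linear":[[2.2,7.5,-9.1],[2.1,8.4,-8.3],[0,0,0],[0,0,0]],"angular":[[0,0,0],[0,0,0],[0,0,0],[0,0,0]]}' | grep -v orient
python3 m.py 2
python3 -m pendant '{"grip":[-1,-1,-1,-1],"linear":[[1.8,9.2,-7.5],[1.6,9.9,-6.5],[0,0,0],[0,0,0]],"angular":[[0,0,0],[0,0,0],[0,0,0],[0,0,0]]}' | grep -v orient
python3 m.py 2
```

```text
t: 9.88
ee_pos: [549.8, 62.6, 253.1]
ft_force: [1.5, -6.6, -4.7]
width: 25.5
grasp_force: 30.0
t 9.8833 th -0.1615 u 247.01 [ 166   13   82   76 3951] q 0.2013 g [-97.8  61.9 271.2] w 25.5 [ 1.5 -6.6 -4.7]
t 9.9333 th -0.1632 u 247.23 [ 166   13   83   76 3953] q 0.2005 g [-97.7  61.9 271.1] w 25.9 [ 2.8 -6.6 -5.3]
t: 10.32
ee_pos: [547.8, 41.4, 263.5]
ft_force: [2.9, -5.4, -4.9]
width: 25.4
grasp_force: 30.0
t 10.3167 th -0.1652 u 229.34 [ 152   26   78   71 3577] q 0.4009 g [-97.7  40.6 281.6] w 25.4 [ 2.9 -5.4 -4.9]
t 10.3667 th -0.164 u 229.37 [ 152   25   79   72 3581] q 0.3997 g [-97.7  40.8 281.5] w 25.2 [ 2.7 -5.8 -6.7]
```

```bash

python3 -m pendant '{"grip":[-1,-1,-1],"linear":[[0.7,5.2,-2.8],[0.7,5.3,-2.7],[0,0,0]],"angular":[[0,0,0],[0,0,0],[0,0,0]]}' | grep ft_
python3 m.py 1
python3 -m pendant '{"grip":[-1,-1,-1],"linear":[[0.5,4.4,-1.8],[0,0,0],[0,0,0]],"angular":[[0,0,0],[0,0,0],[0,0,0]]}' | grep ft_
python3 m.py 2
```

```text
ft_force: [3.5, -2.0, -5.9]
t 10.6667 th -0.1648 u 220.46 [ 145   31   76   69 3413] q 0.4945 g [-97.7  30.  285. ] w 25.3 [ 3.5 -2.  -5.9]
ft_force: [4.7, -1.1, -7.7]
t 10.9667 th -0.1708 u 217.31 [ 142   32   76   69 3385] q 0.5317 g [-97.7  25.8 286.1] w 25.4 [ 4.7 -1.1 -7.7]
t 11.0167 th -0.1704 u 217.31 [ 142   32   76   69 3385] q 0.5316 g [-97.7  25.8 286.1] w 25.7 [ 5.8 -0.5 -9.2]
```

```bash

python3 -m pendant '{"grip":[-1,-1,-1],"linear":[[0.4,4.4,-1.7],[0,0,0],[0,0,0]],"angular":[[0,0,0],[0,0,0],[0,0,0]]}' | grep ft_
python3 m.py 2
python3 -m pendant '{"grip":[-1,-1,-1],"linear":[[0.4,4.5,-1.5],[0,0,0],[0,0,0]],"angular":[[0,0,0],[0,0,0],[0,0,0]]}' | grep ft_
python3 m.py 2
```

```text
ft_force: [6.0, 1.3, -7.9]
t 11.3167 th -0.1701 u 213.34 [ 139   34   75   68 3346] q 0.5705 g [-97.7  21.2 287. ] w 25.5 [ 6.   1.3 -7.9]
t 11.3667 th -0.1693 u 213.31 [ 139   34   75   68 3345] q 0.5704 g [-97.7  21.3 287.1] w 25.1 [ 5.1 -0.2 -7.8]
ft_force: [4.0, 2.3, -6.6]
t 11.6667 th -0.1661 u 209.13 [ 136   35   74   68 3282] q 0.6091 g [-97.7  16.7 287.8] w 25.0 [ 4.   2.3 -6.6]
t 11.7167 th -0.1662 u 209.13 [ 136   35   74   68 3283] q 0.6092 g [-97.7  16.7 287.8] w 25.3 [ 5.1  1.2 -7.6]
```

```bash

python3 - <<'E'
s=open("rd.py").read()
i=s.index("def edge");j=s.index("def theta")
s=s[:i]+'''def edge(im):
    F=4;im=cv2.resize(cv2.GaussianBlur(im[:130,:300],(3,3),0),None,fx=F,fy=F,interpolation=cv2.INTER_CUBIC)
    hsv=cv2.cvtColor(im,cv2.COLOR_RGB2HSV);m=cv2.inRange(hsv,(12,90,50),(32,255,255))
    n,l,st,c=cv2.connectedComponentsWithStats(m);i=1+np.argmax(st[1:,4]);b=(l==i)
    rows=np.where(b.any(1))[0];r=np.array([np.where(b[y])[0].max() for y in rows]);k=np.argmax(r);s=slice(max(0,k-36),k+37)
    f=np.polyfit(rows[s]-rows[k],r[s],2);y=np.clip(-f[1]/2/f[0],-36,36) if f[0]<0 else 0;return (np.polyval(f,y)+.5)/F-.5,st[i]//F
'''+s[j:]
open("rd.py","w").write(s)
E
python3 m.py 1
python3 -m pendant '{"grip":[-1,-1,-1],"linear":[[0.3,4.6,-1.1],[0,0,0],[0,0,0]],"angular":[[0,0,0],[0,0,0],[0,0,0]]}' | grep ft_
python3 c.py 2 .33
```

```text
t 12.4667 th -0.1699 u 201.05 [  129    38    72    66 12659] q 0.6891 g [-97.7   7.2 288.9] w 25.4 [ 3.3  4.  -5.6]
ft_force: [4.8, 3.3, -5.2]
t 12.767 th -0.2028 z -50.3 q 0.7290 u 196.7
t 12.817 th -0.2024 z -50.3 q 0.7289 u 196.7
```

```bash
sed -i 's/OFF=-0.034/OFF=-0.032/' c.py
python3 -m pendant '{"grip":[-1,-1,-1],"linear":[[0.2,4.7,-0.9],[0,0,0],[0,0,0]],"angular":[[0,0,0],[0,0,0],[0,0,0]]}' | grep ft_
python3 c.py 2 .33
python3 -m pendant '{"grip":[-1,-1,-1],"linear":[[0.2,4.7,-0.7],[0,0,0],[0,0,0]],"angular":[[0,0,0],[0,0,0],[0,0,0]]}' | grep ft_
python3 c.py 2 .33
```

```text
ft_force: [4.3, 2.9, -4.7]
t 13.117 th -0.2019 z -50.1 q 0.7692 u 192.5
t 13.167 th -0.2014 z -50.0 q 0.7689 u 192.5
ft_force: [2.5, 4.0, -3.7]
t 13.467 th -0.2023 z -50.2 q 0.8087 u 188.2
t 13.517 th -0.2021 z -50.2 q 0.8087 u 188.2
```

```bash

python3 -m pendant '{"grip":[-1,-1,-1],"linear":[[0.2,4.8,-0.5],[0,0,0],[0,0,0]],"angular":[[0,0,0],[0,0,0],[0,0,0]]}' | grep ft_
python3 c.py 3 .33
```

```text
ft_force: [1.8, 3.8, -1.8]
t 13.817 th -0.2017 z -50.1 q 0.8490 u 183.7
t 13.867 th -0.2022 z -50.2 q 0.8491 u 183.7
t 13.917 th -0.2023 z -50.2 q 0.8491 u 183.8
```

```bash
sed -i 's/OFF=-0.032/OFF=-0.030/' c.py
python3 -m pendant '{"grip":[-1,-1,-1],"linear":[[0.1,4.8,-0.3],[0,0,0],[0,0,0]],"angular":[[0,0,0],[0,0,0],[0,0,0]]}' | grep ft_
python3 c.py 2 .33
```

```text
ft_force: [1.1, 5.2, 0.1]
t 14.217 th -0.2008 z -49.9 q 0.8903 u 179.2
t 14.267 th -0.2000 z -49.7 q 0.8901 u 179.2
```

```bash

python3 -m pendant '{"grip":[-1,-1,-1],"linear":[[0.1,4.8,-0.1],[0,0,0],[0,0,0]],"angular":[[0,0,0],[0,0,0],[0,0,0]]}' | grep ft_
python3 c.py 2 .33
```

```text
ft_force: [-0.8, 4.4, 3.5]
t 14.567 th -0.1990 z -49.4 q 0.9316 u 174.4
t 14.617 th -0.1985 z -49.3 q 0.9315 u 174.3
```

```bash

python3 -m pendant '{"grip":[-1,-1],"linear":[[0,0,0],[0,0,0]],"angular":[[0,0,0],[0,0,0]]}' | grep ft_
python3 c.py 2 .33
```

```text
ft_force: [-1.5, 4.6, 3.8]
t 14.833 th -0.1982 z -49.2 q 0.9317 u 174.2
t 14.883 th -0.1981 z -49.2 q 0.9317 u 174.2
```

```bash

python3 -m pendant '{"grip":[-1,-1,-1],"linear":[[0,3.6,0.1],[0,0,0],[0,0,0]],"angular":[[0,0,0],[0,0,0],[0,0,0]]}' | grep ft_
python3 c.py 3 .33
```

```text
ft_force: [-2.5, 4.4, 6.0]
t 15.183 th -0.1923 z -47.8 q 0.9629 u 170.2
t 15.233 th -0.1880 z -46.7 q 0.9628 u 169.8
t 15.283 th -0.1854 z -46.1 q 0.9627 u 169.6
```

```bash
sed -i 's/OFF=-0.030/OFF=-0.031/' c.py
python3 -m pendant '{"grip":[-1,-1,-1],"linear":[[0,0,0],[0,0,0],[0,0,0]],"angular":[[0,0,0],[0,0,0],[0,0,0]]}' | grep ft_
Q0=0.878 python3 c.py 2 .33 5
```

```text
ft_force: [-1.6, 5.1, 5.0]
t 15.583 th -0.1604 z -39.9 q 0.9631 u 167.3
t 15.633 th -0.1541 z -38.4 q 0.9629 u 166.8
rms mm 0.14  z -38.6 w 0.116 q0 0.8882 -> q 0.9516 (dq -0.0113) next z -27.3 w 0.160 shift [-0.0, -1.35, -0.01]
```

```bash

python3 -m pendant '{"grip":[-1,-1,-1],"linear":[[0,0,0],[0,0,0],[0,-2.5,0]],"angular":[[0,0,0],[0,0,0],[0,0,0]]}' | grep ft_
Q0=0.885 python3 c.py 2 .33 7
```

```text
ft_force: [-3.8, -2.6, 4.0]
t 15.933 th -0.1100 z -27.4 q 0.9495 u 164.4
t 15.983 th -0.1028 z -25.7 q 0.9473 u 164.1
rms mm 0.16  z -25.6 w 0.173 q0 0.8852 -> q 0.8745 (dq -0.0728) next z -14.4 w 0.103 shift [-0.09, -8.73, 0.32]
```

```bash

python3 -m pendant '{"grip":[-1,-1,-1],"linear":[[0,-8.7,0.3],[0,0,0],[0,0,0]],"angular":[[0,0,0],[0,0,0],[0,0,0]]}' | grep ft_
Q0=0.885 python3 c.py 2 .35 9
```

```text
ft_force: [-3.8, 0.7, 6.7]
t 16.283 th -0.0506 z -12.6 q 0.8711 u 169.2
t 16.333 th -0.0432 z -10.8 q 0.8713 u 168.6
rms mm 0.19  z -10.9 w 0.135 q0 0.8821 -> q 0.8453 (dq -0.0260) next z -3.5 w 0.039 shift [-0.07, -3.11, 0.28]
```

```bash

python3 -m pendant '{"grip":[-1,-1,-1],"linear":[[0,-3.1,0.3],[0,0,0],[0,0,0]],"angular":[[0,0,0],[0,0,0],[0,0,0]]}' | grep ft_
Q0=0.885 python3 c.py 2 .35 11
```

```text
ft_force: [-4.1, -0.5, 7.0]
t 16.633 th -0.0230 z -5.7 q 0.8474 u 169.8
t 16.683 th -0.0210 z -5.2 q 0.8474 u 169.7
rms mm 0.39  z -5.0 w 0.030 q0 0.8858 -> q 0.8856 (dq 0.0383) next z -2.8 w 0.020 shift [0.1, 4.58, -0.37]
```

```bash

python3 -m pendant '{"grip":[-1,-1,-1],"linear":[[0.1,4.6,-0.4],[0,0,0],[0,0,0]],"angular":[[0,0,0],[0,0,0],[0,0,0]]}' | grep ft_
Q0=0.885 python3 c.py 2 .35 9
```

```text
ft_force: [-3.4, 2.6, 7.4]
t 16.983 th -0.0222 z -5.6 q 0.8824 u 165.9
t 17.033 th -0.0220 z -5.5 q 0.8825 u 165.8
rms mm 0.35  z -5.6 w -0.017 q0 0.8895 -> q 0.9163 (dq 0.0338) next z -5.2 w 0.025 shift [0.06, 4.05, -0.2]
```

```bash

python3 -m pendant '{"grip":[-1,-1,-1],"linear":[[0.1,4.1,-0.2],[0,0,0],[0,0,0]],"angular":[[0,0,0],[0,0,0],[0,0,0]]}' | grep ft_
Q0=0.89 python3 c.py 2 .35 8
```

```text
ft_force: [-4.9, 3.2, 7.3]
t 17.333 th -0.0222 z -5.6 q 0.9156 u 162.1
t 17.383 th -0.0193 z -4.8 q 0.9156 u 161.9
rms mm 0.18  z -5.1 w 0.028 q0 0.8849 -> q 0.8864 (dq -0.0292) next z -3.0 w 0.020 shift [-0.05, -3.5, 0.17]
```

```bash

python3 -m pendant '{"grip":[-1,-1,-1],"linear":[[0,-2.9,0.2],[0,0,0],[0,0,0]],"angular":[[0,0,0],[0,0,0],[0,0,0]]}' | grep ft_
Q0=0.888 python3 c.py 2 .4 10
```

```text
ft_force: [-5.7, -0.1, 7.0]
t 17.683 th -0.0104 z -2.6 q 0.8956 u 163.4
t 17.733 th -0.0083 z -2.1 q 0.8957 u 163.2
rms mm 0.17  z -2.0 w 0.042 q0 0.8857 -> q 0.8711 (dq -0.0246) next z 0.2 w 0.004 shift [-0.05, -2.94, 0.19]
```

Good control; I'll use slightly longer steps.

```bash

python3 -m pendant '{"grip":[-1,-1,-1,-1],"linear":[[0,-2.9,0.2],[0,0,0],[0,0,0],[0,0,0]],"angular":[[0,0,0],[0,0,0],[0,0,0],[0,0,0]]}' | grep ft_
Q0=0.886 python3 c.py 2 .45 10
```

```text
ft_force: [-6.0, -1.7, 7.8]
t 18.117 th -0.0020 z -0.5 q 0.8725 u 165.4
t 18.167 th -0.0027 z -0.7 q 0.8725 u 165.5
rms mm 0.25  z -0.5 w -0.002 q0 0.8881 -> q 0.8902 (dq 0.0177) next z -0.4 w 0.002 shift [0.04, 2.12, -0.14]
```

```bash

python3 -m pendant '{"grip":[-1,-1,-1,-1,-1],"linear":[[0,2.2,-0.1],[0,0,0],[0,0,0],[0,0,0],[0,0,0]],"angular":[[0,0,0],[0,0,0],[0,0,0],[0,0,0],[0,0,0]]}' | grep ft_
Q0=0.887 python3 c.py 2 .5 10
```

```text
ft_force: [-5.3, 3.4, 8.0]
t 18.633 th -0.0043 z -1.1 q 0.8855 u 164.3
t 18.683 th -0.0049 z -1.2 q 0.8856 u 164.3
rms mm 0.23  z -1.3 w -0.014 q0 0.8882 -> q 0.8975 (dq 0.0119) next z -1.6 w 0.009 shift [0.02, 1.42, -0.08]
```

```bash

python3 -m pendant '{"grip":[-1,-1,-1,-1,-1],"linear":[[0,1.8,-0.1],[0,0,0],[0,0,0],[0,0,0],[0,0,0]],"angular":[[0,0,0],[0,0,0],[0,0,0],[0,0,0],[0,0,0]]}' | grep ft_
Q0=0.888 python3 c.py 2 .5 10
```

```text
ft_force: [-4.7, 4.4, 8.5]
t 19.150 th -0.0041 z -1.0 q 0.8990 u 162.8
t 19.200 th -0.0048 z -1.2 q 0.8988 u 162.9
rms mm 0.23  z -1.1 w 0.016 q0 0.8871 -> q 0.8830 (dq -0.0159) next z -0.0 w 0.001 shift [-0.03, -1.9, 0.11]
```

```bash

python3 -m pendant '{"grip":[-1,-1,-1,-1,-1],"linear":[[0,-1.7,0.1],[0,0,0],[0,0,0],[0,0,0],[0,0,0]],"angular":[[0,0,0],[0,0,0],[0,0,0],[0,0,0],[0,0,0]]}' | grep ft_
Q0=0.888 python3 c.py 2 .5 10
```

```text
ft_force: [-6.2, -0.2, 9.5]
t 19.667 th 0.0021 z 0.5 q 0.8907 u 163.1
t 19.717 th 0.0053 z 1.3 q 0.8904 u 162.9
rms mm 0.25  z 1.2 w 0.023 q0 0.8873 -> q 0.8741 (dq -0.0164) next z 2.0 w -0.010 shift [-0.03, -1.96, 0.13]
```

```bash

python3 -m pendant '{"grip":[-1,-1,-1,-1,-1],"linear":[[0,-2.2,0.1],[0,0,0],[0,0,0],[0,0,0],[0,0,0]],"angular":[[0,0,0],[0,0,0],[0,0,0],[0,0,0],[0,0,0]]}' | grep ft_
Q0=0.888 python3 c.py 2 .5 10
```

```text
ft_force: [-5.8, -0.9, 7.8]
t 20.183 th 0.0029 z 0.7 q 0.8738 u 164.9
t 20.233 th 0.0021 z 0.5 q 0.8739 u 165.0
rms mm 0.24  z 0.6 w -0.021 q0 0.8893 -> q 0.8968 (dq 0.0230) next z -0.5 w 0.001 shift [0.05, 2.75, -0.17]
```

```bash

python3 -m pendant '{"grip":[-1,-1,-1,-1,-1],"linear":[[0,2.9,-0.2],[0,0,0],[0,0,0],[0,0,0],[0,0,0]],"angular":[[0,0,0],[0,0,0],[0,0,0],[0,0,0],[0,0,0]]}' | grep ft_
Q0=0.888 python3 c.py 2 .5 10
```

```text
ft_force: [-4.4, 1.9, 6.8]
t 20.700 th 0.0017 z 0.4 q 0.8930 u 163.0
t 20.750 th 0.0026 z 0.7 q 0.8928 u 162.9
rms mm 0.48  z 0.2 w -0.001 q0 0.8877 -> q 0.8874 (dq -0.0055) next z 0.1 w -0.001 shift [-0.01, -0.65, 0.04]
```

```bash

python3 -m pendant '{"grip":[-1,-1,-1,-1,-1],"linear":[[0,-1,0.1],[0,0,0],[0,0,0],[0,0,0],[0,0,0]],"angular":[[0,0,0],[0,0,0],[0,0,0],[0,0,0],[0,0,0]]}' | grep ft_
Q0=0.888 python3 c.py 2 .5 8
```

```text
ft_force: [-5.8, -0.5, 8.0]
t 21.217 th 0.0030 z 0.8 q 0.8890 u 163.2
t 21.267 th 0.0032 z 0.8 q 0.8889 u 163.2
rms mm 0.42  z 1.0 w 0.012 q0 0.8861 -> q 0.8782 (dq -0.0106) next z 1.3 w -0.007 shift [-0.02, -1.27, 0.08]
```

```bash

python3 -m pendant '{"grip":[-1,-1,-1,-1,-1],"linear":[[0,-1,0.1],[0,0,0],[0,0,0],[0,0,0],[0,0,0]],"angular":[[0,0,0],[0,0,0],[0,0,0],[0,0,0],[0,0,0]]}' | grep ft_
Q0=0.888 python3 c.py 2 .5 8
```

```text
ft_force: [-6.6, -2.5, 7.9]
t 21.733 th 0.0026 z 0.6 q 0.8822 u 163.9
t 21.783 th 0.0028 z 0.7 q 0.8821 u 163.9
rms mm 0.14  z 0.6 w -0.012 q0 0.8896 -> q 0.8932 (dq 0.0111) next z -0.1 w -0.000 shift [0.02, 1.33, -0.08]
```

```bash

python3 -m pendant '{"grip":[-1,-1,-1,-1,-1],"linear":[[0,1.4,-0.1],[0,0,0],[0,0,0],[0,0,0],[0,0,0]],"angular":[[0,0,0],[0,0,0],[0,0,0],[0,0,0],[0,0,0]]}' | grep ft_
Q0=0.888 python3 c.py 2 .5 8
```

```text
ft_force: [-5.2, 2.3, 8.4]
t 22.250 th 0.0040 z 1.0 q 0.8875 u 163.5
t 22.300 th 0.0038 z 1.0 q 0.8875 u 163.5
rms mm 0.19  z 0.9 w 0.003 q0 0.8861 -> q 0.8824 (dq -0.0051) next z 0.8 w -0.005 shift [-0.01, -0.61, 0.04]
```

```bash

python3 -m pendant '{"grip":[-1,-1,-1,-1,-1],"linear":[[0,-0.8,0],[0,0,0],[0,0,0],[0,0,0],[0,0,0]],"angular":[[0,0,0],[0,0,0],[0,0,0],[0,0,0],[0,0,0]]}' | grep ft_
Q0=0.888 python3 c.py 2 .5 8
```

```text
ft_force: [-5.5, -1.5, 8.2]
t 22.767 th 0.0029 z 0.7 q 0.8856 u 163.6
t 22.817 th 0.0035 z 0.9 q 0.8855 u 163.5
rms mm 0.20  z 0.9 w 0.002 q0 0.8864 -> q 0.8834 (dq -0.0021) next z 0.7 w -0.004 shift [-0.0, -0.25, 0.02]
```

```bash

python3 -m pendant '{"grip":[-1,-1,-1,-1,-1],"linear":[[0,-0.6,0],[0,0,0],[0,0,0],[0,0,0],[0,-3.6,0.2]],"angular":[[0,0,0],[0,0,0],[0,0,0],[0,0,0],[0,0,0]]}' | grep ft_
Q0=0.887 python3 c.py 2 .5 8
python3 -m pendant '{"grip":[-1,-1,-1,-1,-1],"linear":[[0,0,0],[0,0,0],[0,0,0],[0,0,0],[0,0,0]],"angular":[[0,0,0],[0,0,0],[0,0,0],[0,0,0],[0,0,0]]}' | grep ft_
Q0=0.887 python3 c.py 2 .5 8
```

```text
ft_force: [-4.8, -2.3, 5.5]
t 23.283 th 0.0074 z 1.9 q 0.8556 u 166.5
t 23.333 th 0.0019 z 0.5 q 0.8508 u 167.5
rms mm 0.62  z 0.6 w -0.043 q0 0.8817 -> q 0.8988 (dq 0.0480) next z -1.6 w 0.006 shift [0.11, 5.74, -0.41]
ft_force: [-5.0, -0.5, 7.0]
t 23.800 th -0.0297 z -7.4 q 0.8511 u 169.8
t 23.850 th -0.0334 z -8.3 q 0.8511 u 170.0
rms mm 0.35  z -8.5 w -0.110 q0 0.8771 -> q 0.9468 (dq 0.0956) next z -11.4 w 0.058 shift [0.16, 11.46, -0.56]
```

```bash

python3 -m pendant '{"grip":[-1,-1,-1,-1,-1,-1],"linear":[[0,5.8,-0.4],[0,0,0],[0,0,0],[0,0,0],[0,0,0],[0,0,0]],"angular":[[0,0,0],[0,0,0],[0,0,0],[0,0,0],[0,0,0],[0,0,0]]}' | grep ft_
Q0=0.887 python3 c.py 2 .5 8
```

```text
ft_force: [-4.8, 2.4, 6.2]
t 24.400 th -0.1052 z -26.3 q 0.8958 u 170.5
t 24.450 th -0.1119 z -27.9 q 0.8959 u 171.0
rms mm 0.31  z -27.9 w -0.132 q0 0.8810 -> q 1.0010 (dq 0.1051) next z -28.2 w 0.122 shift [0.03, 12.6, -0.02]
```

```bash

python3 -m pendant '{"grip":[-1,-1,-1,-1,-1,-1,-1,-1],"linear":[[0,3.4,-0.1],[0,0,0],[0,0,0],[0,0,0],[0,0,0],[0,0,0],[0,0,0],[0,0,0]],"angular":[[0,0,0],[0,0,0],[0,0,0],[0,0,0],[0,0,0],[0,0,0],[0,0,0],[0,0,0]]}' | grep ft_
python3 c.py 2 .5
```

```text
ft_force: [-4.1, 3.7, 7.0]
t 25.167 th -0.2007 z -49.8 q 0.9219 u 175.5
t 25.217 th -0.2013 z -50.0 q 0.9220 u 175.6
```

```bash

python3 -m pendant '{"grip":[-1,-1,-1,-1,-1,-1,-1,-1,-1,-1],"linear":[[-0.2,-8.3,0.5],[-0.2,-5.9,0.8],[-0.3,-5.9,1.1],[-0.3,-5.9,1.1],[-0.4,-5.7,1.7],[-0.4,-5.7,1.7],[-0.6,-5.5,2.3],[-0.6,-5.5,2.3],[-0.7,-5.3,2.8],[-0.7,-5.3,2.8]],"angular":[[0,0,0],[0,0,0],[0,0,0],[0,0,0],[0,0,0],[0,0,0],[0,0,0],[0,0,0],[0,0,0],[0,0,0]]}' | grep ft_
python3 m.py 1
python3 -m pendant '{"grip":[-1,-1,-1,-1,-1,-1,-1,-1,-1],"linear":[[-0.8,-5,3.3],[-0.8,-5,3.3],[-0.9,-4.6,3.7],[-0.9,-4.6,3.7],[-1,-4.2,4.2],[-1,-4.2,4.2],[-1.1,-3.7,4.5],[0,0,0],[0,0,0]],"angular":[[0,0,0],[0,0,0],[0,0,0],[0,0,0],[0,0,0],[0,0,0],[0,0,0],[0,0,0],[0,0,0]]}' | grep ft_
python3 m.py 1
```

```text
ft_force: [-3.6, -1.3, 3.7]
t 26.1 th -0.1596 u 229.25 [  152    26    77    70 14169] q 0.4001 g [-97.7  40.7 281.5] w 25.2 [-3.6 -1.3  3.7]
ft_force: [-1.5, 3.7, -4.8]
t 26.9 th -0.1646 u 260.54 [  176     0    85    80 17234] q 0.037 g [-97.8  77.4 259.5] w 25.5 [-1.5  3.7 -4.8]
```

```bash

python3 -m pendant '{"grip":[-1,-1,-1,1,1,1,1,1,1,1,1,1],"linear":[[-0.8,-2.9,3.4],[0,0,0],[0,0,0],[0,0,0],[0,0,0],[0,0,0],[0,0,0],[0,0,0],[0,0,0],[0,0,0],[0,0,0],[0,0,0]],"angular":[[0,0,0],[0,0,0],[0,0,0],[0,0,0],[0,0,0],[0,0,0],[0,0,0],[0,0,0],[0,0,0],[0,0,0],[0,0,0],[0,0,0]]}' | tail -4
python3 m.py 1
python3 -m pendant '{"grip":[1,1,1,1,1,1,1,1,1,1,1,1],"linear":[[0,0,0],[0,0,0],[0,0,0],[0,0,0],[0,0,-10],[0,0,-20],[0,0,-25],[0,0,-25],[0,0,-25],[0,0,-25],[0,0,-15],[0,0,0]],"angular":[[0,0,0],[0,0,0],[0,0,0],[0,0,0],[0,0,0],[0,0,0],[0,0,0],[0,0,0],[0,0,0],[0,0,0],[0,0,0],[0,0,0]]}'
python3 - <<'E'
from h import *
o,im=wsnap("w9");P=wpose(o);print("handle home predicted px",wproj(P,handle(0)),"q=.1",wproj(P,handle(.1)))
cv2.imwrite("pics/w9c.png",im[:300,:,::-1])
cv2.imwrite("pics/side9.png",ctrl.get_image("side")[:,:,::-1])
a,b=cv2.imread("pics/side0.png"),cv2.imread("pics/side9.png")
d=(cv2.absdiff(a,b).max(2)[160:480,170:430]>40).sum();print("side diff px",d)
E
```

```text
orientation: [-2.927, 0.175, -0.367]
ft_force: [0.2, -0.0, 0.0]
width: 81.6
grasp_force: 0.0
t 27.95 th -0.1628 u 263.11 [  178     0    85    80 17528] q 0.0086 g [-97.2  80.4 257.8] w 81.6 [ 0.2 -0.   0. ]
t: 29.0
ee_pos: [516.0, 55.9, 382.2]
orientation: [-2.925, 0.175, -0.377]
ft_force: [0.5, -0.2, -0.1]
width: 88.2
grasp_force: 0.0
handle home predicted px (np.float64(320.7393212693299), np.float64(238.07623361052475)) q=.1 (np.float64(330.27114858063226), np.float64(237.93016010112953))
side diff px 2532
```

View pics/w9c.png

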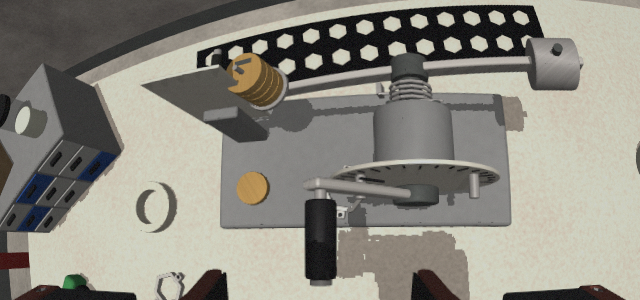

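The picture shows the handle at its home place (column 320, row 238, as predicted), the beam on its lower stop, the gripper clear and the other things where they were. I'm handing the job in.

```bash
python3 -c "
from workcell import ctrl
print(ctrl.close_job())"
```

```text
the job is handed in; nothing more can be done
None
```

The job is handed in (no verdict came back): by my readings the pointer floated inside the window for about 7 s, the beam came down gently (about 0.15 rad/s) onto its lower stop, and the lever was left at home with the gripper clear.

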